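# Tuck the scale plate under the light-box platen and hold it flat for the picture

### The job

The leaves on the light box are about to be photographed. Take the yellow scale plate by its black rib and tuck its ticked edge under the front edge of the clear platen, about midway along and square to it, until the ticked band up to the black line is all underneath, without lifting the platen and leaving everything else where it is. Finish while still holding the plate by its rib, pressing it down flat on the glass, firmly but not hard, and stay so for the exposure.

Things in the scene. Friction and masses are not known exactly. Their poses are not given: they have to be found in the camera images.
- scale: loose yellow plate 4 mm thick, 80 mm (x) by 200 mm (y), about 0.22 kg, with a black upright grip rib on top: 12 mm wide (x), 110 mm long (y), its top 26 mm above the plate's underside. Origin: on the underside below the rib's middle. +x points to the ticked front edge, 60 mm away; back edge at x = -20 mm. Starts on the bench left or right of the light box, long side roughly fore and aft
- edge_left (a point): corner of the scale plate's ticked edge at its +y end, on the underside (60, 100, 0 mm in the plate's frame). Black ticks lie along this edge; the black line 20 mm behind it, across the plate, ends the ticked band
- edge_right (a point): the corner of the scale plate's ticked edge at its -y end, on the underside (60, -100, 0 mm in the plate's frame)
- lightbox: light box, fixed: 340 mm (x) by 360 mm (y), 90 mm high, white case, black rim, bright opal glass top flush with the rim. Origin: centre of its underside; +x points away from the robot, to the back, where the platen is hinged. Leaves lie on the glass under the platen, 60 mm and more behind its front edge
- lap_edge (a point): point on the glass surface (90 mm above the bench) straight below the middle of the platen's front edge; axes as the light box: +x goes in under the platen, y along its edge, z up. The platen's underside is 9 mm above the glass. It rests on rubber feet of 16 mm diameter, the front two 12 mm behind the front edge and 150 mm to each side of this point
- platen (a joint): lift angle of the platen, a clear plate 168 mm by 320 mm (along y), 5 mm thick, black trim along its front edge, hinged 180 mm behind that edge. 0 = down on its feet, positive = front edge lifted. Only its weight (0.32 kg) keeps it down. A black stud 12 mm tall stands on it near its +y front corner
- loupe: black and silver loupe, 42 mm diameter, 30 mm tall, standing on the glass near the light box's front +y corner; leave alone. Origin: centre of its underside
- tray: white specimen tray 150 x 110 x 28 mm on the bench at the other side of the light box from the scale plate; leave alone. Origin: centre of its underside
- jar: amber jar, 64 mm diameter, 95 mm tall, on the bench at the far left; leave alone. Origin: centre of its underside
- dishes: stack of clear dishes, 90 mm diameter, 45 mm tall, on the bench at the far right; leave alone. Origin: centre of its underside
Mind the look-alikes: they are no part of the job. What is meant by the scale is not turquoise, and is the smaller of those in its own colour.

How it is judged (in metres and radians):
On the way, in this order (a step that is already met when the one before it is completed fails the run):
1. the scale plate is picked up, clear of the bench (height (world z) of scale above 0.04 m and contact force between the fingers and scale above 1 N), for 0.2 s.
2. the ticked edge is under the platen along its whole length (x of each of edge_left, edge_right in the frame of lap_edge above 0.005 m and z of scale in the frame of lap_edge between -0.004 and 0.008 m), for 0.1 s.
At the end, for the whole second after the job is handed in: held in the fingers, the plate lies flat on the glass (within 3 mm, tilt under 0.03 rad), pressed with 4 to 40 N; both ticked corners 18 mm or more inside the platen's edge, square within 0.10 rad, within 30 mm of midway; platen down (under 0.015 rad) (x of each of edge_left, edge_right in the frame of lap_edge above 0.018 m and angle between the x axis of scale and the x axis of lap_edge, either way round below 0.1 rad and y of scale in the frame of lap_edge between -0.03 and 0.03 m and z of scale in the frame of lap_edge between -0.004 and 0.003 m and angle between scale's own z axis and vertical below 0.03 rad and contact force between scale and lightbox between 4 and 40 N and contact force between the fingers and scale above 2 N and value of joint platen below 0.015 rad); the arm keeps its last pose, push and grip.
It fails at once if the platen is lifted (front edge by more than about 4.5 mm) (value of joint platen above 0.025 rad).
It fails at once if the loupe, tray, jar or dishes are shifted by more than 20 mm (distance of any of loupe, tray, jar, dishes from where it was at the start of the episode above 0.02 m).
It also fails if it takes over 45 s, if anything falls off the work surface, if the arm or the gripper's body presses on something with over 40 N, if the wrist force passes 120 N, or if a joint passes its speed limit or range.

### The arm

A 7-joint arm with a two-finger parallel gripper is mounted at the origin on the work surface. World frame = base frame: x ahead of the robot, y to its left, z up, the work surface at z = 0. Lengths are in mm, angles in rad, forces in N, time in s.
With the tool pointing down it reaches from about 425 to 800 mm from the base axis. Payload 8.3 kg.
Tool frame: the origin (TCP) lies at the very end of the fingers, on their centre line; the grasp point (between the pads) lies 19 mm behind it; z points along the fingers, x is the direction in which the jaws open and shut, and the axes are right-handed (so a half turn about z gives the same grasp; the last joint's range is limited). The gripper opens to 85 mm and grips with 20 to 120 N. Pads are 22 mm wide; open, the fingers measure 114 mm over their backs; the gripper's body (76 mm by 85 mm) begins 54 mm behind the grasp point. The pads swing forward as they close: fully open they stand 13 mm farther back than shut.
Start: joints at [1.082, 0.383, 0.016, 1.37, -0.006, 1.388, -0.046], TCP at [258.19, -569.157, 209.379] pointing down, gripper open.
Joint ranges: [-2.95, 2.95], [-0.25, 2.06], [-1.52, 1.56], [0.18, 2.33], [-1.44, 4.58], [0.02, 2.06], [-3.01, 3.01]. Speed limits (rad/s): [2.39, 2.39, 3.01, 3.01, 3.14, 3.14, 3.14].

### API

Orientations are given as a unit quaternion [x, y, z, w].
In Python, from bench import r gives the robot as it stands. The module is installed in compiled form; this text tells all that it offers.
- The arm moves only by the tool move_arm, never from a script. Its argument "deltas" is one flat list of numbers, 5 for each row, row after row: the shift along the tool's x, y, z in m, then the turn about the tool's z in rad, then the opening, from 0 (shut) to 1 (fully open). A call has 1 to 5 rows; each row is the pose to reach, as a shift and turn from the pose measured when the call began, along the tool's axes at that moment; what a row does not reach only later rows make up. A row lasts 1/8 s, in which the tool goes at most 62.5 mm and 10.7 degrees, less where a joint would pass 70% of its speed; a pose out of reach is approached as far as the arm can. A call with a gripper value outside its range is refused whole. The fingers move at their own pace and stop on an object; "newtons" is the grip in N (left out, the last holds). Time passes only in rows, so rows that repeat a pose let the fingers close. It gives the time, the measured TCP pose, the force and the opening at its end, in the units of the state.
- r.get_state(): the state, without advancing time (a new reading comes with each control period).
- r.camera(name): name is "scene" or "top" or "wrist"; returns (picture, depth): 480x640x3 uint8, red, green, blue; 480x640 float32, mm along the optical axis (not along the pixel's ray), 0 where there is no reading.
- r.camera_params(name): a dict with "fx", "fy", "cx", "cy" (pixels), "k1" (the pictures are not rectified: a ray, as slopes to the right and down, at radius r is drawn at 1 + k1 r^2 times it, then the intrinsics apply), "rvec" (rotation vector, rad) and "tvec" (3), from world to camera coordinates, as OpenCV has them. Camera axes: x right, y down, z forward; pixel columns grow to the right and rows downward; lengths in mm; the calibration is good to about 2 mm. A picture is of the moment at which its call begins: read the wrist's pose just before it. camera_params takes no time and is no camera call; for the wrist camera it gives the pose at the moment of the call.
- r.hand_in(): hands the job in, once; it reports no verdict.
The state is a dict: "t": time; "joint_pos": joint angles; "joint_velocities": joint speeds; "joint_efforts": joint torques, N m; "ee_pos": TCP position; "ee_rot": TCP orientation; "force": force on the tool from outside, world axes, zero at the start; "torque": the same for the moment, N m; "finger_gap": opening from 0.0 (shut) to 1.0 (fully open).
Only numpy, scipy, OpenCV 4.12 (cv2) and the standard library are available. Lean on these libraries where they do the work, as an engineer would, in place of code of your own. Each camera call takes 0.05 s, during which the arm holds its last target.

## Working session

There is one attempt and no reset: what is moved stays moved. The work goes in short steps, Python scripts to look and compute and a tool call to move; the robot and the scene stay as the last step left them, time stands still between calls to the robot, and variables do not carry over. Pictures are saved under pics/ and viewed, and the job is handed in when it is done.

Besides the shell and the picture viewer there is one more tool, called after "Request:" as name(argument=value, ...) on one line, values as JSON. move_arm: Moves the arm, as the interface text tells. Its arguments: {"type":"object","properties":{"deltas":{"type":"array","items":{"type":"number"}},"newtons":{"type":"number"}},"required":["deltas"]}

```bash
mkdir -p pics; python3 - <<'E'
from bench import r
import cv2,json
s=r.get_state();print(s)
for n in("scene","top"):
    im,d=r.camera(n);cv2.imwrite(f"pics/{n}0.png",im[:,:,::-1]);p=r.camera_params(n);print(n,p)
    import numpy as np; np.save(f"{n}0.npy",d)
E
```

```text
{'t': 0.0, 'joint_pos': array([ 1.0821223 ,  0.38419517,  0.01639369,  1.37116495, -0.00632492,
        1.38822062, -0.04647368]), 'joint_velocities': array([ 0.00161918, -0.00164357, -0.00135525,  0.00072213, -0.00041685,
        0.0004232 ,  0.00012222]), 'joint_efforts': array([-5.52646202e-05, -6.27593493e+01,  8.44078604e-01, -3.71819651e+01,
        1.64979778e-02,  1.41759121e-02,  4.23441190e-05]), 'ee_pos': array([ 257.94055975, -568.67957401,  208.40097533]), 'ee_rot': array([ 8.40561023e-01, -5.41716002e-01, -8.19573739e-04, -5.18149049e-04]), 'force': array([ 0.5278324 , -0.20852138,  0.82979637]), 'torque': array([-0.02650383,  0.01269055,  0.00841126]), 'finger_gap': 0.9987418701973653}
scene {'fx': 562.3151976341862, 'fy': 562.3151976341862, 'cx': 322.0322786460583, 'cy': 242.59231366977744, 'k1': -0.11289047918898266, 'rvec': array([ 2.14297206,  1.22797402, -0.44986857]), 'tvec': array([-379.63590528, -219.39457076, 1659.79242323])}
top {'fx': 445.24443224653055, 'fy': 445.24443224653055, 'cx': 324.6983486570171, 'cy': 233.53917161677134, 'k1': -0.10162266320677214, 'rvec': array([ 2.15697948, -2.12349501,  0.15258805]), 'tvec': array([ 104.93913516,  530.14671896, 1177.16089485])}
```

View pics/scene0.png

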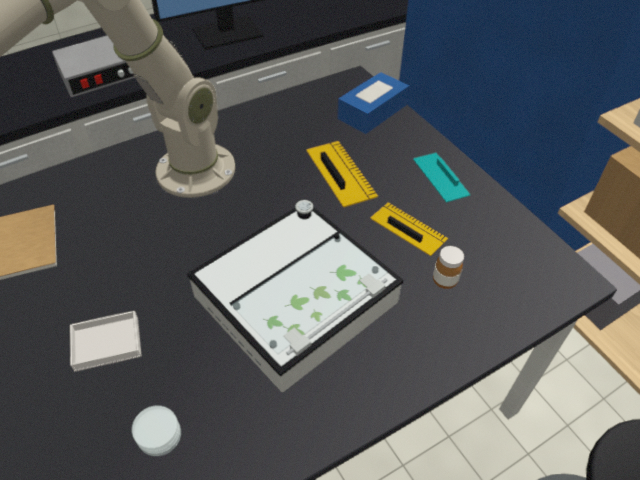

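View pics/top0.png

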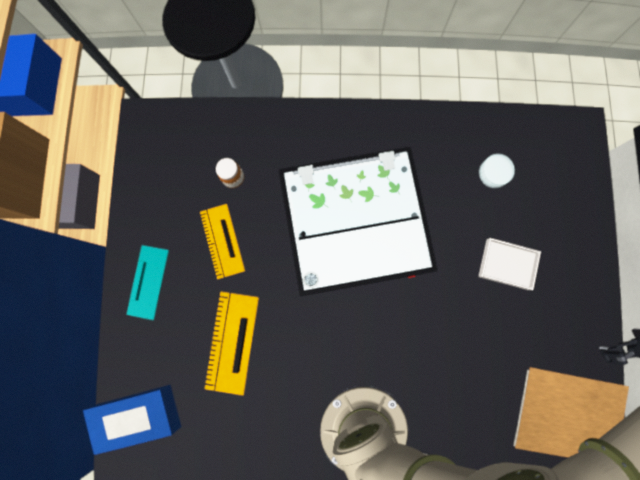

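```bash
cat > h.py <<'E'
import numpy as np,cv2
def K(p): return np.array([[p['fx'],0,p['cx']],[0,p['fy'],p['cy']],[0,0,1.]]),np.array([p['k1'],0,0,0,0.])
def px2w(p,uv,z):
    k,d=K(p);n=cv2.undistortPoints(np.array(uv,float).reshape(-1,1,2),k,d).reshape(-1,2)
    R=cv2.Rodrigues(p['rvec'])[0];c=-R.T@p['tvec']
    v=np.c_[n,np.ones(len(n))]@R
    z=np.broadcast_to(z,(len(n),))
    return c+v*((z-c[2])/v[:,2])[:,None]
def w2px(p,P):
    k,d=K(p);return cv2.projectPoints(np.array(P,float).reshape(-1,1,3),p['rvec'],p['tvec'],k,d)[0].reshape(-1,2)
E
python3 - <<'E'
import cv2
im=cv2.imread('pics/top0.png')
c=im[195:285,180:270];cv2.imwrite('pics/c1.png',cv2.resize(c,None,fx=6,fy=6,interpolation=cv2.INTER_CUBIC))
c=im[140:300,270:445];cv2.imwrite('pics/c2.png',cv2.resize(c,None,fx=4,fy=4,interpolation=cv2.INTER_CUBIC)[:600])
im=cv2.imread('pics/scene0.png')
c=im[190:320,180:460];cv2.imwrite('pics/c3.png',cv2.resize(c,None,fx=2.8,fy=2.8,interpolation=cv2.INTER_CUBIC))
E
```

```text
(no output)
```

View pics/c1.png

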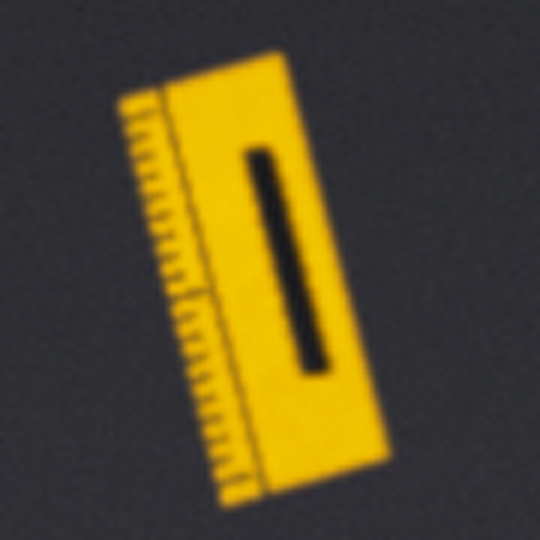

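View pics/c2.png

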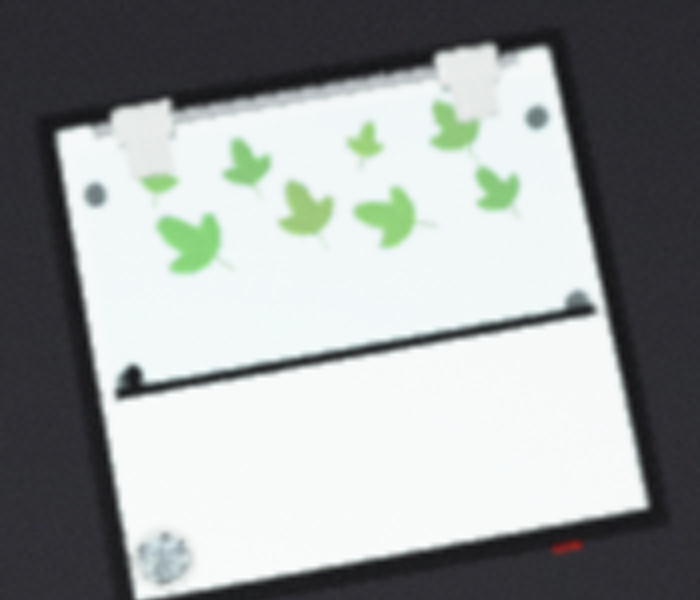

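View pics/c3.png

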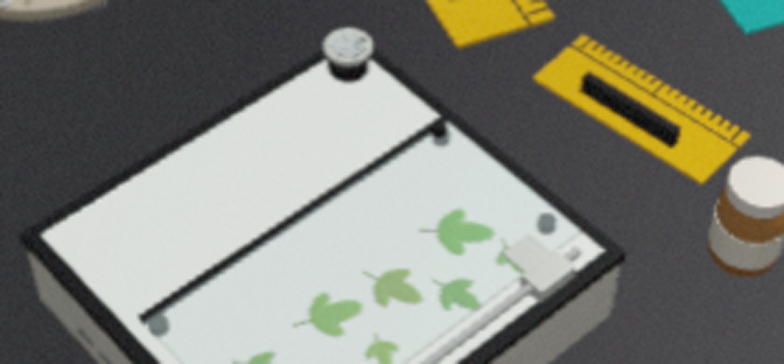

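The possible targets in the top picture are the yellow plate at (222,241), the yellow plate at (232,343), which is larger, and the turquoise one at (148,283). I choose (222,241), the smaller yellow plate. The crop confirms its ticked edge faces left (+y), its rib is upright and black, and the line lies behind the ticks. The platen trim runs from top px (299,238) to (419,217).

```bash
cat > m.py <<'E'
from bench import r
from h import *
p=r.camera_params('top')
def cr(x,f,o): return (np.array(x,float)+.5)/f-.5+np.array(o)
c=px2w(p,cr([(120,98),(285,52),(391,458),(223,507)],6,(180,195)),4)
print('scale corners',c.round(1)); 
print('sides',[np.linalg.norm(c[i]-c[(i+1)%4]).round(1) for i in range(4)])
rib=px2w(p,cr([(245,152),(268,147),(330,370),(303,375)],6,(180,195)),26);print('rib',rib.round(1),rib.mean(0))
# ticked dir
ctr=c.mean(0);xd=(c[0]+c[3]-c[1]-c[2])[:2];print('yaw',np.arctan2(xd[1],xd[0]),'ctr',ctr, 'yaw long',np.arctan2(*((c[0]-c[3]+c[1]-c[2])[1::-1])))
e=px2w(p,cr([(117,398),(596,313)],4,(270,140)),102);print('edge',e.round(1),e.mean(0),np.linalg.norm(e[0]-e[1]))
b=px2w(p,cr([(38,120),(558,30),(667,522)],4,(270,140)),90);print('box',b.round(1),np.linalg.norm(b[0]-b[1]),np.linalg.norm(b[1]-b[2]))
bd=b[0]-b[1];print('boxyaw y',np.arctan2(bd[1],bd[0])-np.pi/2, 'edge',np.arctan2(*(e[0]-e[1])[1::-1])-np.pi/2)
bx=b[1]-b[2];print(np.arctan2(bx[1],bx[0]))
print('loupe',px2w(p,cr([(163,557)],4,(270,140)),120))
E
python3 m.py
```

```text
scale corners [[594.  473.2   4. ]
 [617.4 394.5   4. ]
 [424.9 335.2   4. ]
 [400.5 413.3   4. ]]
sides [np.float64(82.1), np.float64(201.4), np.float64(81.8), np.float64(202.6)]
rib [[564.7 405.8  26. ]
 [567.2 395.1  26. ]
 [463.4 361.   26. ]
 [460.9 373.5  26. ]] [514.03352832 383.84714952  26.        ]
yaw 1.8662254756223273 ctr [509.17999211 404.08639422   4.        ] yaw long 0.2995010246309251
edge [[ 503.5  179.3  102. ]
 [ 564.3 -132.3  102. ]] [533.86795885  23.50677468 102.        ] 317.53483610135686
box [[ 692.8  238.1   90. ]
 [ 761.8 -112.8   90. ]
 [ 429.  -179.4   90. ]] 357.62762401763945 339.41252825330173
boxyaw y 0.19419445146830738 edge 0.19269560464437352
0.19757047289340438
loupe [[400.46028108 146.72950128 120.        ]]
```

```bash
cat > g.py <<'E'
import sys,numpy as np
from bench import r
from scipy.spatial.transform import Rotation as R
# usage: g.py x y z yaw : delta in tool axes
s=r.get_state();M=R.from_quat(s['ee_rot']).as_matrix();yaw=np.arctan2(M[1,0],M[0,0])
print('t',s['t'],'pos',s['ee_pos'].round(1),'yaw',yaw.round(3),'tilt',M[:,2].round(4),'F',s['force'].round(1),'gap',round(s['finger_gap'],3),'j',s['joint_pos'].round(2))
for a in sys.argv[1:]:
    x,y,z,w=map(float,a.split(','))
    d=M.T@(np.array([x,y,z])-s['ee_pos'])/1000;t=-(w-yaw);t=(t+np.pi)%(2*np.pi)-np.pi if abs(t)>np.pi else t
    print(a,d.round(4),round(t,3))
E
python3 g.py 430,-325,209,-0.25
```

```text
t 0.1 pos [ 258.  -568.7  208.5] yaw -1.145 tilt [-8.0e-04  1.6e-03 -1.0e+00] F [ 0.8 -1.  -0.4] gap 0.996 j [ 1.08  0.38  0.02  1.37 -0.01  1.39 -0.05]
430,-325,209,-0.25 [-0.1509 -0.2574 -0.0003] -0.895
```

Request:
move_arm(deltas=[-0.03, -0.051, 0, -0.179, 1, -0.06, -0.103, 0, -0.358, 1, -0.09, -0.154, 0, -0.537, 1, -0.12, -0.206, 0, -0.716, 1, -0.15, -0.257, 0, -0.895, 1])

```text
t: 0.72
ee_pos: [430.7, -324.1, 208.5]
ee_rot: [0.993, -0.122, -0.001, -0.001]
force: [1.0, -0.5, -0.6]
finger_gap: 0.998
```

```bash
python3 g.py 500,-30,209,0.6
```

```text
t 0.725 pos [ 430.7 -324.1  208.5] yaw -0.244 tilt [-0.0011  0.0017 -1.    ] F [ 1.  -0.5 -0.6] gap 0.998 j [ 0.82  0.21 -0.27  1.6   0.06  1.34  0.29]
500,-30,209,0.6 [-3.900e-03 -3.021e-01 -1.000e-04] -0.844
```

Request:
move_arm(deltas=[0, -0.06, 0, -0.169, 1, 0, -0.12, 0, -0.338, 1, 0, -0.18, 0, -0.506, 1, 0, -0.24, 0, -0.675, 1, -0.004, -0.302, 0, -0.844, 1])

```text
t: 1.35
ee_pos: [499.8, -28.5, 208.7]
ee_rot: [0.955, 0.298, -0.0, -0.001]
force: [0.6, 0.2, -0.3]
finger_gap: 1.002
```

```bash
python3 g.py 530,265,209,1.4
```

```text
t 1.35 pos [499.8 -28.5 208.7] yaw 0.605 tilt [-0.0014  0.0015 -1.    ] F [ 0.6  0.2 -0.3] gap 1.002 j [ 0.51  0.16 -0.57  1.68  0.09  1.33  0.53]
530,265,209,1.4 [ 1.917e-01 -2.242e-01  1.000e-04] -0.795
```

Request:
move_arm(deltas=[0.038, -0.045, 0, -0.16, 1, 0.077, -0.09, 0, -0.32, 1, 0.115, -0.135, 0, -0.48, 1, 0.153, -0.18, 0, -0.64, 1, 0.192, -0.224, 0, -0.795, 1])

```text
t: 1.98
ee_pos: [530.4, 266.4, 208.9]
ee_rot: [0.763, 0.646, -0.0, -0.001]
force: [0.8, -1.5, -0.3]
finger_gap: 0.999
```

```bash
python3 g.py 515,385,170,1.868
```

```text
t 1.975 pos [530.4 266.4 208.9] yaw 1.404 tilt [-0.0014  0.0011 -1.    ] F [ 0.8 -1.5 -0.3] gap 0.999 j [ 0.07  0.43 -0.81  1.43  0.31  1.41  0.66]
515,385,170,1.868 [ 0.1144 -0.0347  0.039 ] -0.464
```

Request:
move_arm(deltas=[0.038, -0.012, 0.013, -0.155, 1, 0.077, -0.023, 0.026, -0.31, 1, 0.114, -0.035, 0.039, -0.464, 1, 0.114, -0.035, 0.039, -0.464, 1])

```text
t: 2.48
ee_pos: [511.6, 387.8, 168.0]
ee_rot: [0.591, 0.806, -0.001, -0.003]
force: [-0.9, -1.0, 0.5]
finger_gap: 1.001
```

```bash
python3 g.py; python3 - <<'E'
from bench import r
import cv2,pickle
p=r.camera_params('wrist');im,d=r.camera('wrist');cv2.imwrite('pics/w1.png',im[:,:,::-1]);pickle.dump((p,d),open('w1.pkl','wb'))
E
```

```text
t 2.475 pos [511.6 387.8 168. ] yaw 1.876 tilt [-0.0057  0.0014 -1.    ] F [-0.9 -1.   0.5] gap 1.001 j [-0.12  0.59 -0.88  1.35  0.45  1.41  0.88]
```

View pics/w1.png

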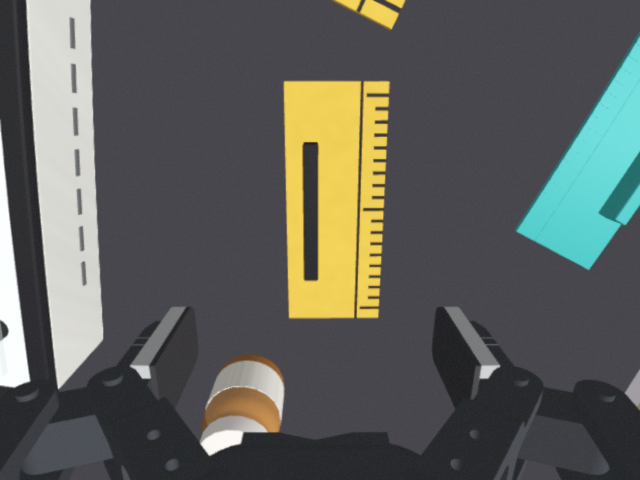

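The wrist view shows the plate's corners at (284,82), (389,82), (378,318) and (289,318), and the rib top from (303,143) to (318,280). The jar is at the bottom, at (245,400).

```bash
cat >w.py <<'E'
import pickle;from h import *
p,d=pickle.load(open('w1.pkl','rb'))
c=px2w(p,[(389,82),(284,82),(289,318),(378,318)],4);print(c.round(1),[np.linalg.norm(c[i]-c[(i+1)%4]).round(1) for i in range(4)])
x=(c[0]+c[3]-c[1]-c[2]);yaw=np.arctan2(x[1],x[0]);l=c[1]-c[2];l2=c[0]-c[3]
print(yaw,np.arctan2(l[1],l[0])-np.pi/2+0,np.arctan2(l2[1],l2[0])-np.pi/2)
m=c.mean(0);u=np.array([np.cos(yaw),np.sin(yaw)]);print('origin',m[:2]-20*u)
rb=px2w(p,[(303,143),(318,143),(318,280),(304,280)],26);print(rb.round(1),rb.mean(0))
E
python3 w.py
python3 - <<'E'
from bench import r
from h import *
p=r.camera_params('top');print('jar',px2w(p,[(227,167)],95))
E
```

```text
[[402.7 413.3   4. ]
 [426.9 337.    4. ]
 [617.8 397.3   4. ]
 [593.9 474.    4. ]] [np.float64(80.0), np.float64(200.2), np.float64(80.3), np.float64(200.6)]
1.8755605068950572 -4.406289283877511 -4.404885824847492
origin [516.36130879 386.31854408]
[[464.6 364.2  26. ]
 [461.2 374.8  26. ]
 [565.5 407.9  26. ]
 [569.  397.   26. ]] [515.07751283 385.9667781   26.        ]
jar [[697.35978142 378.74389067  95.        ]]
```

```bash
python3 g.py 515.5,386.1,9,1.877
```

```text
t 2.525 pos [513.2 385.9 168.7] yaw 1.871 tilt [-4.e-03  7.e-04 -1.e+00] F [-0.3 -0.7  0.9] gap 0.999 j [-0.12  0.59 -0.88  1.35  0.45  1.41  0.88]
515.5,386.1,9,1.877 [-0.0008  0.0028  0.1597] -0.006
```

Request:
move_arm(deltas=[-0.0005, 0.002, 0.045, -0.006, 1, -0.0005, 0.002, 0.09, -0.006, 1, -0.0005, 0.002, 0.125, -0.006, 1, -0.0005, 0.002, 0.145, -0.006, 1], newtons=80)

```text
t: 3.02
ee_pos: [515.2, 383.9, 22.0]
ee_rot: [0.592, 0.806, -0.002, -0.002]
force: [-0.3, -0.7, 1.2]
finger_gap: 1.002
```

```bash
python3 g.py 515.5,386.1,8.5,1.877
```

```text
t 3.025 pos [515.2 383.9  22. ] yaw 1.874 tilt [-0.005  -0.0015 -1.    ] F [-0.3 -0.7  1.2] gap 1.002 j [-0.14  0.72 -0.81  1.5   0.55  1.16  0.82]
515.5,386.1,8.5,1.877 [0.002  0.001  0.0135] -0.003
```

Request:
move_arm(deltas=[0.002, 0.001, 0.0135, -0.003, 1, 0.002, 0.001, 0.0135, -0.003, 0.5, 0.002, 0.001, 0.0135, -0.003, 0.0, 0.002, 0.001, 0.0135, -0.003, 0.0, 0.002, 0.001, 0.0135, -0.003, 0.0], newtons=80)

```text
t: 3.65
ee_pos: [515.8, 386.4, 9.2]
ee_rot: [0.591, 0.807, -0.002, -0.001]
force: [-0.3, 0.2, 0.0]
finger_gap: 0.144
```

```bash
python3 g.py 515.5,386.1,8.5,1.877; python3 - <<'E'
from bench import r
import cv2
im,d=r.camera('wrist');cv2.imwrite('pics/w2.png',im[:,:,::-1])
E
```

```text
t 3.65 pos [515.8 386.4   9.2] yaw 1.877 tilt [-3.9e-03 -9.0e-04 -1.0e+00] F [-0.3  0.2  0. ] gap 0.144 j [-0.15  0.74 -0.81  1.51  0.56  1.14  0.81]
515.5,386.1,8.5,1.877 [-0.0002 -0.0004  0.0007] -0.0
```

View pics/w2.png

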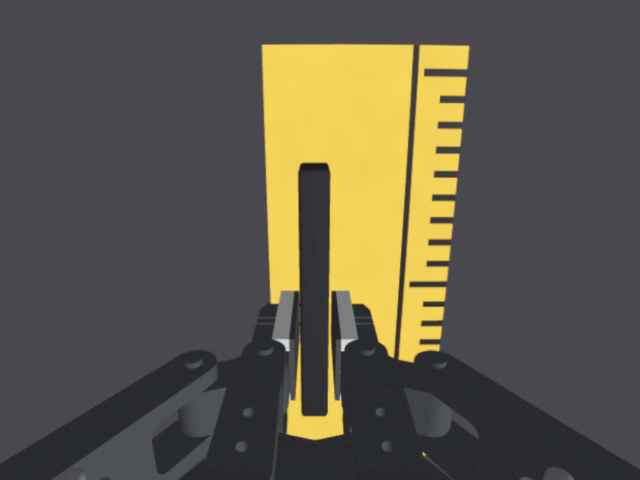

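Gap 0.144 is about 12 mm, so the rib is between the pads, with the fingers near its middle at (315,340). Next I lift.

Request:
move_arm(deltas=[0, 0, -0.02, 0, 0, 0, 0, -0.055, 0, 0, 0, 0, -0.1, 0, 0, 0, 0, -0.15, 0, 0, 0, 0, -0.15, 0, 0])

```text
t: 4.32
ee_pos: [517.7, 389.0, 165.8]
ee_rot: [0.591, 0.807, 0.003, -0.0]
force: [0.1, 0.3, -0.2]
finger_gap: -0.0
```

```bash
python3 g.py 495,200,160,1.04
```

```text
t 4.325 pos [517.7 389.  165.8] yaw 1.877 tilt [ 0.0029  0.0051 -1.    ] F [ 0.1  0.3 -0.2] gap -0.0 j [-0.13  0.6  -0.88  1.34  0.46  1.4   0.89]
495,200,160,1.04 [-0.1734 -0.0787  0.0047] 0.837
```

The gap went to 0, so the rib slipped out. I look again.

```bash
python3 - <<'E'
from bench import r
import cv2,pickle
p=r.camera_params('wrist');im,d=r.camera('wrist');cv2.imwrite('pics/w3.png',im[:,:,::-1]);pickle.dump((p,d),open('w3.pkl','wb'))
im,d=r.camera('top');cv2.imwrite('pics/top3.png',im[:,:,::-1])
E
```

```text
(no output)
```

View pics/w3.png

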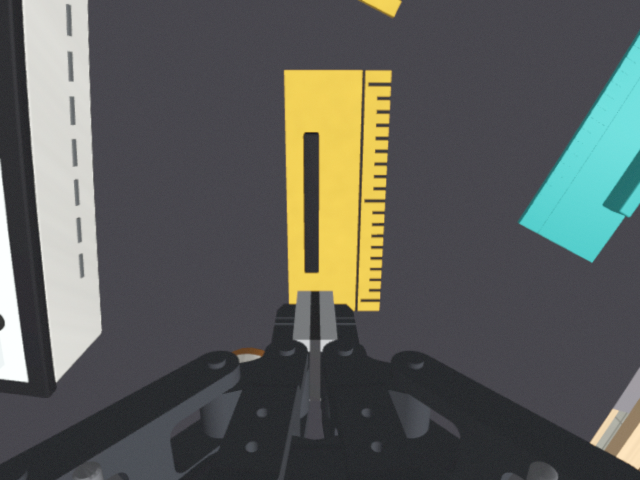

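The plate stands unmoved, with corners at (284,70), (391,70), (380,310) and (289,310). The fingers were probably still closing, since yellow showed between the pads and the rib. I re-measure, go a little lower and wait longer.

```bash
sed -e "s/w1.pkl/w3.pkl/;s/(389,82),(284,82),(289,318),(378,318)/(391,70),(284,70),(289,310),(380,310)/;s/(303,143),(318,143),(318,280),(304,280)/(304,133),(319,133),(319,272),(305,272)/" w.py>w3.py; python3 w3.py; python3 g.py 515.5,386.1,6.5,1.877
```

```text
[[402.  412.9   4. ]
 [426.4 336.5   4. ]
 [617.  396.9   4. ]
 [592.7 474.4   4. ]] [np.float64(80.2), np.float64(199.9), np.float64(81.3), np.float64(200.3)]
1.8768865337251461 -4.4056097613353575 -4.400474918734718
origin [515.54429355 386.09919864]
[[464.6 364.4  26. ]
 [461.3 374.8  26. ]
 [565.2 408.1  26. ]
 [568.6 397.3  26. ]] [514.95605291 386.16021989  26.        ]
t 4.425 pos [516.6 386.9 160.7] yaw 1.877 tilt [-2.2e-03  1.0e-04 -1.0e+00] F [-0.2  0.2  0.3] gap -0.004 j [-0.13  0.6  -0.88  1.35  0.46  1.4   0.89]
515.5,386.1,6.5,1.877 [-0.0005 -0.0009  0.1542] 0.0
```

Request:
move_arm(deltas=[-0.0005, -0.001, 0.02, 0, 0.6, -0.0005, -0.001, 0.05, 0, 0.6, -0.0005, -0.001, 0.09, 0, 0.6, -0.0005, -0.001, 0.12, 0, 0.6, -0.0005, -0.001, 0.125, 0, 0.6], newtons=90)

```text
t: 5.05
ee_pos: [513.2, 383.9, 31.1]
ee_rot: [0.591, 0.807, -0.004, -0.002]
force: [0.1, -0.3, 0.2]
finger_gap: 0.599
```

```bash
python3 g.py 515.4,386.1,6.5,1.877
```

```text
t 5.05 pos [513.2 383.9  31.1] yaw 1.877 tilt [-0.0082 -0.0042 -1.    ] F [ 0.1 -0.3  0.2] gap 0.599 j [-0.14  0.71 -0.82  1.5   0.54  1.18  0.83]
515.4,386.1,6.5,1.877 [0.0015 0.003  0.0246] 0.0
```

Request:
move_arm(deltas=[0.0015, 0.002, 0.015, 0, 0.6, 0.0015, 0.002, 0.0245, 0, 0.6, 0.0015, 0.002, 0.0245, 0, 0.6])

```text
t: 5.42
ee_pos: [514.2, 385.6, 6.0]
ee_rot: [0.591, 0.807, -0.005, -0.002]
force: [0.4, 0.0, 0.1]
finger_gap: 0.6
```

```bash
python3 g.py 515.4,386.1,6.5,1.877
```

```text
t 5.425 pos [514.2 385.6   6. ] yaw 1.878 tilt [-0.0089 -0.0047 -0.9999] F [0.4 0.  0.1] gap 0.6 j [-0.15  0.74 -0.8   1.51  0.56  1.14  0.81]
515.4,386.1,6.5,1.877 [ 0.0001  0.0013 -0.0005] 0.001
```

Request:
move_arm(deltas=[0, 0.001, -0.0005, 0, 0, 0, 0.001, -0.0005, 0, 0, 0, 0.001, -0.0005, 0, 0, 0, 0.001, -0.0005, 0, 0, 0, 0.001, -0.0005, 0, 0], newtons=90)

```text
t: 6.05
ee_pos: [515.1, 385.9, 6.5]
ee_rot: [0.591, 0.807, -0.005, -0.002]
force: [0.5, 0.3, -0.1]
finger_gap: 0.001
```

Request:
move_arm(deltas=[0, 0, -0.005, 0, 0, 0, 0, -0.01, 0, 0, 0, 0, -0.01, 0, 0])

```text
t: 6.42
ee_pos: [515.6, 386.3, 17.3]
ee_rot: [0.591, 0.807, -0.004, -0.002]
force: [-0.6, 0.0, -0.1]
finger_gap: 0.001
```

```bash
python3 g.py; python3 - <<'E'
from bench import r
import cv2
im,d=r.camera('wrist');cv2.imwrite('pics/w4.png',im[:,:,::-1])
E
```

```text
t 6.425 pos [515.6 386.3  17.3] yaw 1.878 tilt [-0.0079 -0.0039 -1.    ] F [-0.6  0.  -0.1] gap 0.001 j [-0.15  0.73 -0.81  1.5   0.55  1.16  0.82]
```

View pics/w4.png

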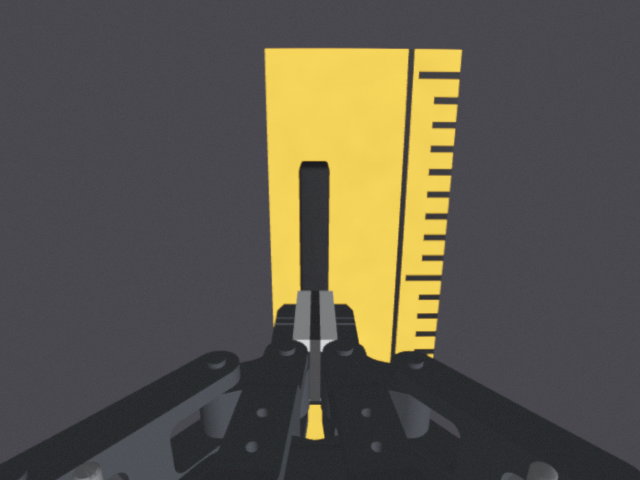

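```bash
python3 - <<'E'
from bench import r
from h import *
import numpy as np
p=r.camera_params('wrist');im,d=r.camera('wrist')
R=cv2.Rodrigues(p['rvec'])[0];k,kd=K(p)
for uv in [(285,100),(313,165),(313,200),(313,280),(302,300),(325,300),(303,330),(314,300),(314,330),(315,420),(314,380),(300,380),(380,200)]:
    z=d[uv[1],uv[0]];n=cv2.undistortPoints(np.array([[uv]],float),k,kd)[0,0]
    P=R.T@(np.array([n[0]*z,n[1]*z,z])-p['tvec']);print(uv,z.round(1),P.round(1))
print(-R.T@p['tvec'], r.get_state()['ee_pos'],im[::1].shape)
E
```

```text
(285, 100) 169.0 [443.2 350.    4.8]
(313, 165) 161.9 [463.5 368.7  19.8]
(313, 200) 158.7 [475.6 372.6  26.9]
(313, 280) 168.6 [507.7 382.7  26.8]
(302, 300) 143.5 [505.7 378.2  52. ]
(325, 300) 144.2 [503.6 386.   51.4]
(303, 330) 126.2 [506.6 379.4  70.5]
(314, 300) 145.3 [505.2 382.4  50.4]
(314, 330) 124.9 [505.  382.4  71.6]
(315, 420) 217.1 [594.6 411.1   3.8]
(314, 380) 123.4 [518.1 386.6  77.4]
(300, 380) 100.9 [505.6 379.1  96.6]
(380, 200) 181.8 [471.2 402.4   4.2]
[443.54279403 363.37379468 182.69392195] [515.3100814  385.96662599  16.65749879] (480, 640, 3)
```

```bash
python3 - <<'E'
from bench import r
from h import *
p=r.camera_params('wrist');im,d=r.camera('wrist')
cv2.imwrite('pics/w5.png',cv2.resize(im[240:400,220:420,::-1],None,fx=4,fy=3.7,interpolation=cv2.INTER_CUBIC))
R=cv2.Rodrigues(p['rvec'])[0];k,kd=K(p)
for u in (303,282):
  for v in range(276,350,6):
    z=d[v,u];n=cv2.undistortPoints(np.array([[(u,v)]],float),k,kd)[0,0]
    P=R.T@(np.array([n[0]*z,n[1]*z,z])-p['tvec']);print((u,v),z.round(1),P.round(1))
im,d=r.camera('scene');cv2.imwrite('pics/s5.png',cv2.resize(im[80:290,330:520,::-1],None,fx=2.8,fy=2.8,interpolation=cv2.INTER_CUBIC))
ps=r.camera_params('scene');print(w2px(ps,[[515.3,386,16.7],[515.3,386,46]]),r.get_state()['t'])
E
```

```text
(303, 276) 167.9 [507.  378.1  26.7]
(303, 282) 169.5 [509.9 378.9  25.9]
(303, 288) 171.0 [512.8 379.8  25.3]
(303, 294) 149.7 [506.2 378.4  45.5]
(303, 300) 145.1 [506.2 378.5  50.3]
(303, 306) 139.8 [505.8 378.6  55.8]
(303, 312) 135.8 [505.8 378.7  59.9]
(303, 318) 131.2 [505.5 378.8  64.6]
(303, 324) 128.2 [505.8 378.9  67.9]
(303, 330) 125.3 [506.1 379.1  71. ]
(303, 336) 121.7 [505.9 379.2  74.7]
(303, 342) 119.8 [506.6 379.5  76.9]
(303, 348) 113.9 [505.  379.1  82.7]
(282, 276) 190.9 [518.7 370.8   5.4]
(282, 282) 192.7 [522.  371.6   4.6]
(282, 288) 193.8 [525.  372.5   4.4]
(282, 294) 195.4 [528.3 373.4   3.7]
(282, 300) 196.2 [531.3 374.3   3.8]
(282, 306) 149.5 [512.4 372.3  46.9]
(282, 312) 144.7 [512.2 372.6  51.9]
(282, 318) 140.3 [512.  372.9  56.5]
(282, 324) 136.4 [511.9 373.3  60.6]
(282, 330) 133.0 [512.  373.6  64.2]
(282, 336) 128.7 [511.5 373.8  68.5]
(282, 342) 114.4 [505.5 373.1  81.7]
(282, 348) 110.6 [504.9 373.3  85.5]
[[403.09599923 227.22267627]
 [404.42966818 219.58155412]] 6.625
```

View pics/w5.png

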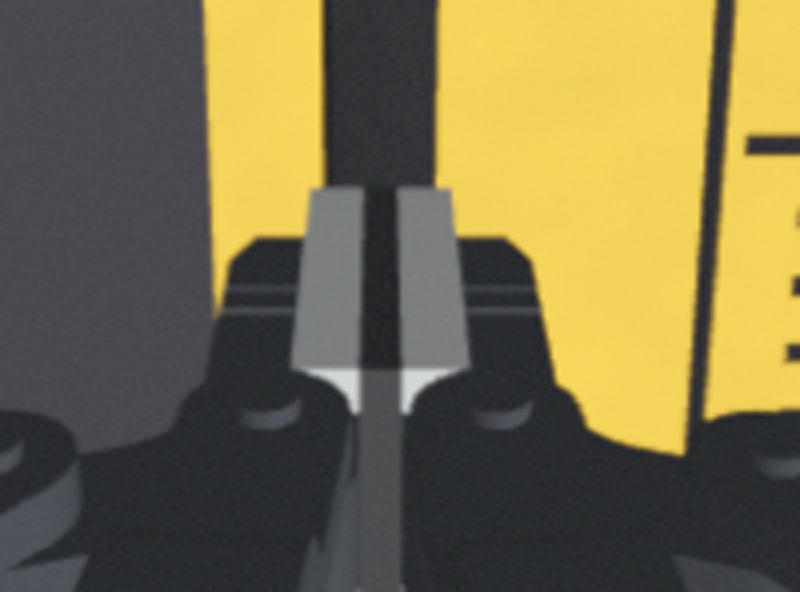

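View pics/s5.png

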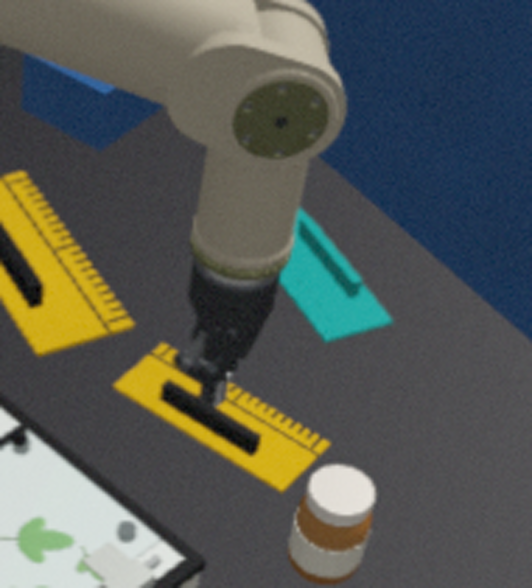

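The pads' lower end (px row 292) lies at z of about 43, while the reported TCP is at z = 17. So the real fingertips end about 27 mm above the reported TCP, and the grasps closed above the rib. The scene view agrees. I must go lower by that amount and watch the force.

Request:
move_arm(deltas=[0, 0, 0, 0, 0.5, 0, 0, 0.01, 0, 0.5, 0, 0, 0.02, 0, 0.5, 0, 0, 0.027, 0, 0.5, 0, 0, 0.027, 0, 0.5], newtons=90)

```text
t: 7.25
ee_pos: [514.4, 385.3, -11.7]
ee_rot: [0.591, 0.807, -0.005, -0.002]
force: [0.6, -0.2, 0.6]
finger_gap: 0.499
```

```bash
cat > tip.py <<'E'
import sys
from bench import r
from h import *
p=r.camera_params('wrist');im,d=r.camera('wrist')
cv2.imwrite('pics/'+sys.argv[1],im[:,:,::-1])
R=cv2.Rodrigues(p['rvec'])[0];k,kd=K(p)
vv,uu=np.mgrid[200:345:1,200:440]
uv=np.stack([uu,vv],-1).reshape(-1,1,2).astype(float)
n=cv2.undistortPoints(uv,k,kd).reshape(-1,2);z=d[vv,uu].ravel()
P=(np.c_[n*z[:,None],z]-p['tvec'])@R
s=r.get_state()['ee_pos']
m=(z>0)&(np.hypot(*(P[:,:2]-s[:2]).T)<40)&(P[:,2]>30)
print('lowest pts >30 near tcp');i=np.where(m)[0];i=i[np.argsort(P[i,2])[:10]]
print(np.c_[uv.reshape(-1,2)[i],P[i]].round(1))
E
python3 g.py; python3 tip.py w6.png
```

```text
t 7.25 pos [514.4 385.3 -11.7] yaw 1.878 tilt [-0.0104 -0.0058 -0.9999] F [ 0.6 -0.2  0.6] gap 0.499 j [-0.16  0.76 -0.79  1.52  0.57  1.12  0.8 ]
lowest pts >30 near tcp
[[246.  308.  510.2 359.6  30. ]
 [219.  321.  517.8 352.   30. ]
 [251.  309.  510.1 361.3  30. ]
 [394.  310.  495.8 407.3  30. ]
 [405.  320.  498.2 412.2  30. ]
 [409.  321.  498.2 413.6  30. ]
 [236.  311.  512.3 356.6  30.1]
 [233.  309.  511.9 355.5  30.1]
 [378.  319.  500.6 403.3  30.1]
 [406.  321.  498.5 412.6  30.1]]
```

View pics/w6.png

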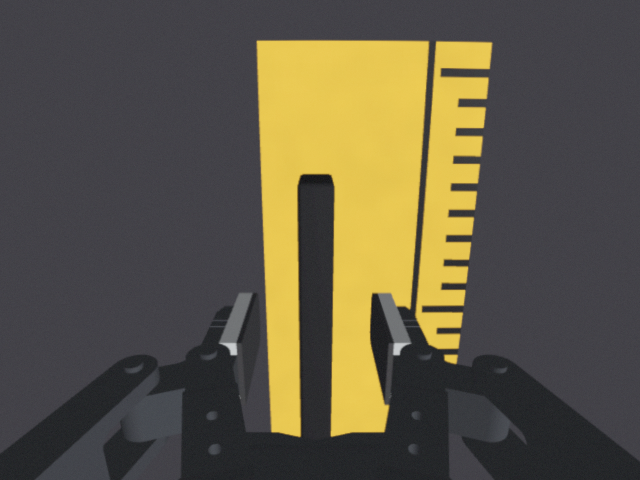

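No contact at TCP z = -11.7, which confirms the offset. The pads at (245,320) and (390,330) straddle the rib at (315,300). I go 6 mm lower and close.

Request:
move_arm(deltas=[0, 0.001, 0.006, 0, 0.5, 0, 0.001, 0.006, 0, 0, 0, 0.001, 0.006, 0, 0, 0, 0.001, 0.006, 0, 0, 0, 0.001, 0.006, 0, 0], newtons=90)

```text
t: 7.92
ee_pos: [515.7, 386.0, -16.8]
ee_rot: [0.591, 0.807, -0.005, -0.002]
force: [-0.8, -0.2, 1.4]
finger_gap: 0.118
```

```bash
python3 g.py; python3 tip.py w7.png|head -1
```

```text
t 7.925 pos [515.7 386.  -16.8] yaw 1.878 tilt [-0.0094 -0.0049 -0.9999] F [-0.8 -0.2  1.4] gap 0.118 j [-0.16  0.77 -0.79  1.52  0.58  1.11  0.8 ]
lowest pts >30 near tcp
```

View pics/w7.png

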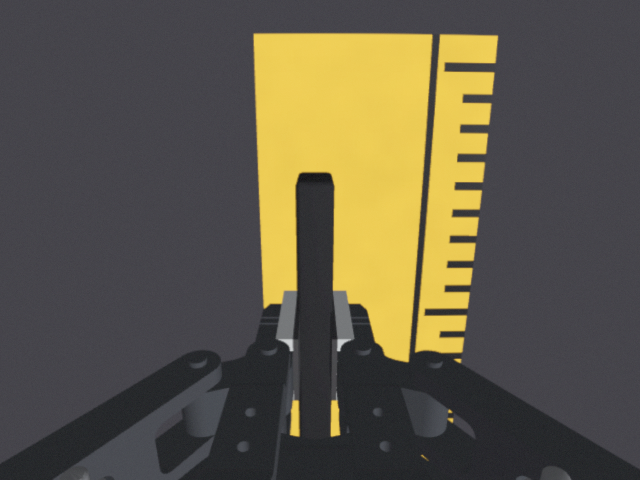

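The pads now touch the rib and the gap holds at 0.118. I test-lift.

Request:
move_arm(deltas=[0, 0, -0.01, 0, 0, 0, 0, -0.04, 0, 0, 0, 0, -0.08, 0, 0, 0, 0, -0.08, 0, 0])

```text
t: 8.48
ee_pos: [517.9, 388.3, 67.3]
ee_rot: [0.591, 0.807, -0.002, -0.002]
force: [-0.4, 0.8, -2.6]
finger_gap: 0.115
```

```bash
python3 g.py 515.5,386,135,1.877; python3 tip.py w8.png|head -1
```

```text
t 8.475 pos [517.9 388.3  67.3] yaw 1.878 tilt [-4.6e-03 -9.0e-04 -1.0e+00] F [-0.4  0.8 -2.6] gap 0.115 j [-0.14  0.68 -0.84  1.45  0.52  1.24  0.85]
515.5,386,135,1.877 [-0.0015 -0.0033 -0.0676] 0.001
lowest pts >30 near tcp
```

View pics/w8.png

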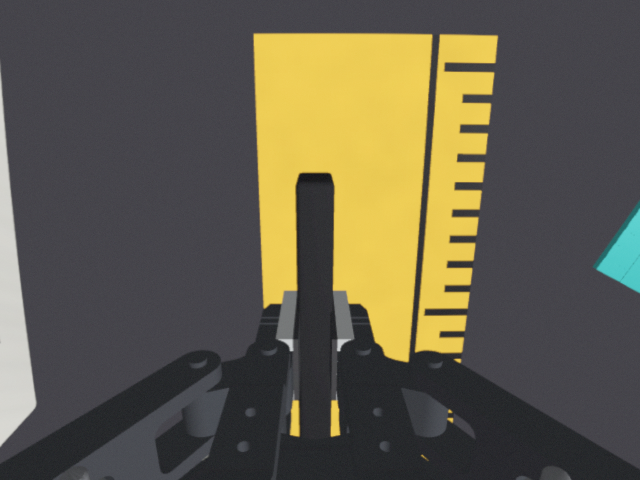

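The plate is held firmly, unchanged in the view, and the force reads -2.6 N. I raise it further.

Request:
move_arm(deltas=[0, 0, -0.04, 0, 0, 0, 0, -0.072, 0, 0, 0, 0, -0.072, 0, 0])

```text
t: 8.9
ee_pos: [518.1, 388.2, 138.5]
ee_rot: [0.591, 0.807, -0.002, -0.001]
force: [0.1, 0.6, -3.1]
finger_gap: 0.118
```

```bash
python3 g.py 488,200,140,1.06
```

```text
t 8.9 pos [518.1 388.2 138.5] yaw 1.878 tilt [-0.0046 -0.0015 -1.    ] F [ 0.1  0.6 -3.1] gap 0.118 j [-0.13  0.62 -0.87  1.37  0.47  1.37  0.88]
488,200,140,1.06 [-0.1703 -0.0856 -0.001 ] 0.818
```

Request:
move_arm(deltas=[-0.02, -0.01, -0.003, 0.12, 0, -0.06, -0.03, -0.004, 0.29, 0, -0.1, -0.05, -0.005, 0.46, 0, -0.14, -0.07, -0.006, 0.64, 0, -0.17, -0.086, -0.006, 0.818, 0])

```text
t: 9.52
ee_pos: [486.4, 196.9, 142.7]
ee_rot: [0.865, 0.502, -0.004, -0.001]
force: [0.3, -0.5, -1.9]
finger_gap: 0.116
```

```bash
python3 g.py 457,8.5,140,0.195
```

```text
t 9.525 pos [486.4 196.9 142.7] yaw 1.051 tilt [-0.0078 -0.0034 -1.    ] F [ 0.3 -0.5 -1.9] gap 0.116 j [ 0.19  0.31 -0.77  1.71  0.22  1.23  0.43]
457,8.5,140,0.195 [-0.1781  0.068   0.0035] 0.856
```

Request:
move_arm(deltas=[-0.036, 0.014, 0, 0.18, 0, -0.072, 0.028, 0, 0.36, 0, -0.108, 0.042, 0, 0.54, 0, -0.144, 0.055, 0, 0.715, 0, -0.178, 0.068, 0, 0.856, 0])

```text
t: 10.15
ee_pos: [455.3, 6.7, 141.5]
ee_rot: [0.996, 0.094, -0.006, 0.001]
force: [0.1, -1.2, -2.2]
finger_gap: 0.119
```

Request:
move_arm(deltas=[0, 0, 0, 0, 0, 0, 0, 0, 0, 0])

```text
t: 10.4
ee_pos: [454.3, 6.8, 140.2]
ee_rot: [0.995, 0.095, -0.007, 0.001]
force: [0.1, 1.1, -2.4]
finger_gap: 0.119
```

```bash
python3 g.py 457,8.5,110,0.195; python3 - <<'E'
from bench import r
import cv2,pickle
p=r.camera_params('wrist');im,d=r.camera('wrist');cv2.imwrite('pics/w9.png',im[:,:,::-1]);pickle.dump((p,d),open('w9.pkl','wb'))
im,d=r.camera('top');cv2.imwrite('pics/top9.png',cv2.resize(im[140:300,270:445,::-1],None,fx=4,fy=3.7,interpolation=cv2.INTER_CUBIC))
E
```

```text
t 10.4 pos [454.3   6.8 140.2] yaw 0.19 tilt [-0.0136 -0.0031 -0.9999] F [ 0.1  1.1 -2.4] gap 0.119 j [ 0.44  0.11 -0.56  1.88  0.07  1.18  0.05]
457,8.5,110,0.195 [ 0.0034 -0.0011  0.0301] -0.005
```

View pics/w9.png

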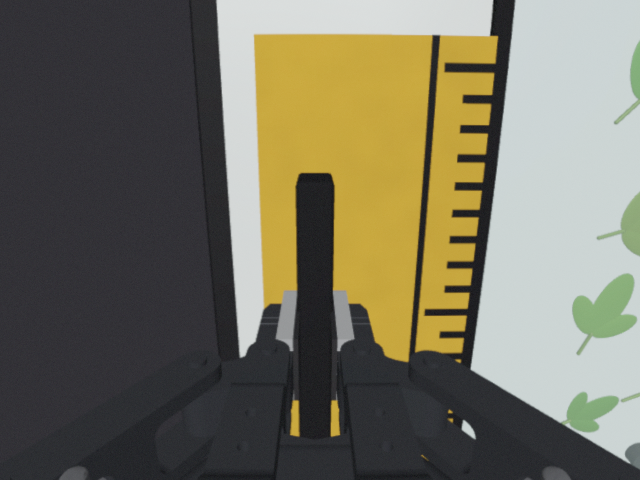

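View pics/top9.png

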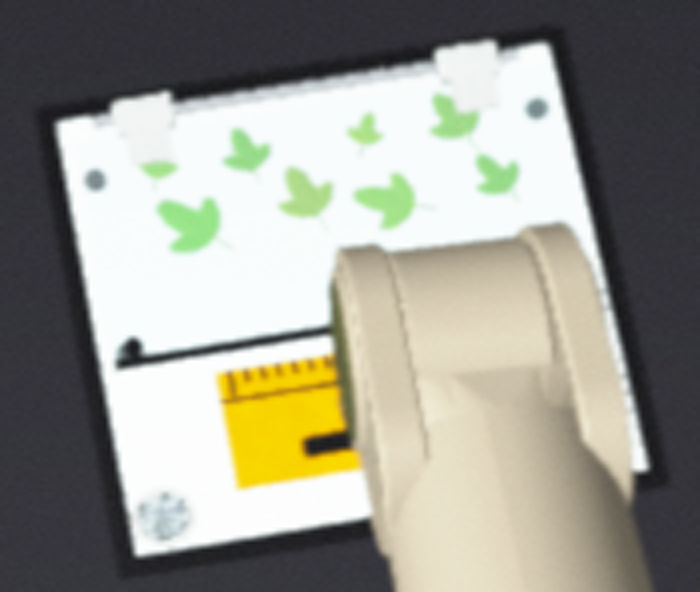

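Both views show the plate over the glass, with its ticked edge parallel to and just in front of the trim (wrist view px (495,20) to (460,360)). The loupe is untouched at its corner. I lower toward the glass.

Request:
move_arm(deltas=[0.001, -0.001, 0.02, -0.005, 0, 0.001, -0.001, 0.04, -0.005, 0, 0.001, -0.001, 0.058, -0.005, 0, 0.001, -0.001, 0.06, -0.005, 0, 0.001, -0.001, 0.06, -0.005, 0])

```text
t: 11.12
ee_pos: [455.3, 9.5, 81.2]
ee_rot: [0.995, 0.099, -0.006, 0.001]
force: [0.4, 0.2, -1.9]
finger_gap: 0.114
```

```bash
python3 g.py; python3 - <<'E'
from bench import r
import cv2,pickle
p=r.camera_params('wrist');im,d=r.camera('wrist');cv2.imwrite('pics/w10.png',im[:,:,::-1]);pickle.dump((p,d),open('w10.pkl','wb'))
E
```

```text
t 11.125 pos [455.3   9.5  81.2] yaw 0.198 tilt [-0.012  -0.0026 -0.9999] F [ 0.4  0.2 -1.9] gap 0.114 j [ 0.42  0.18 -0.56  1.95  0.11  1.05  0.01]
```

View pics/w10.png

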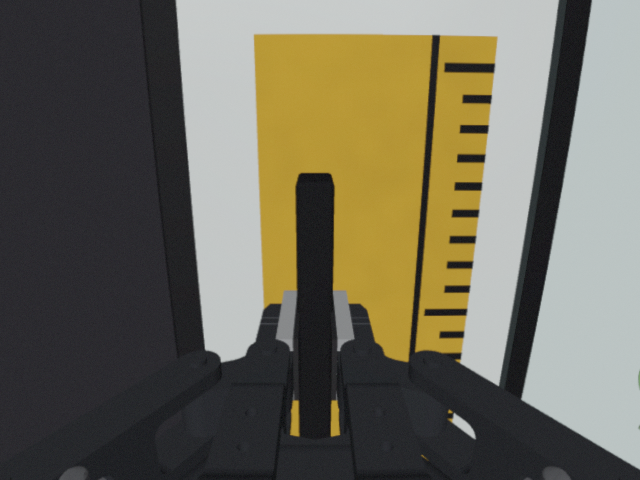

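```bash
python3 - <<'E'
import cv2
im=cv2.imread('pics/w10.png')
a=cv2.resize(im[0:100,440:640],None,fx=4,fy=4,interpolation=cv2.INTER_CUBIC);b=cv2.resize(im[320:370+0,440:640],None,fx=4,fy=4,interpolation=cv2.INTER_CUBIC)
import numpy as np;cv2.imwrite('pics/c10.png',np.vstack([a,b])[:600])
E
```

```text
(no output)
```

View pics/c10.png

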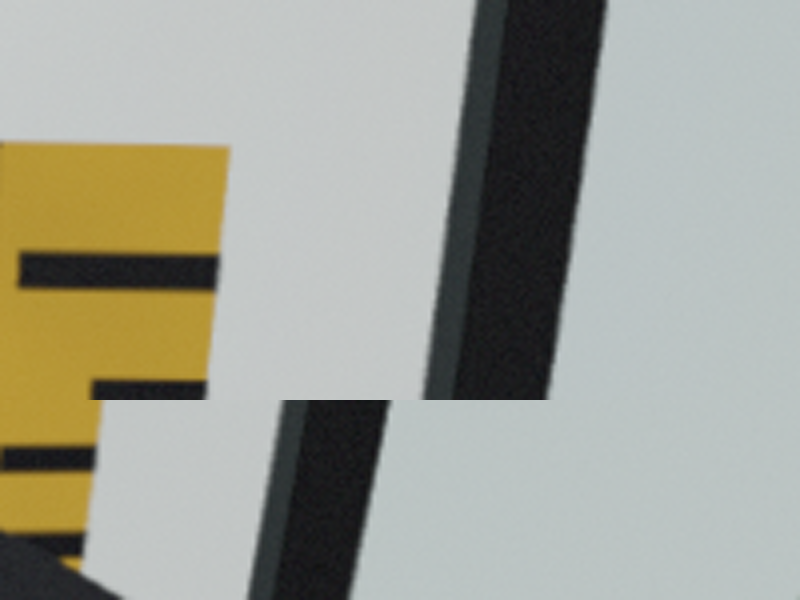

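```bash
cat > m10.py <<'E'
import pickle;from h import *
from bench import r
p,d=pickle.load(open('w10.pkl','rb'))
a=px2w(p,[(559.2,0),(502,369.6)],99);b=px2w(p,[(566.7,0),(508.8,369.6)],104);e=px2w(p,[(497.4,36.6),(460.4,362.5)],102)
for n,q in(('bot',a),('top',b),('plate',e)):
    v=q[0]-q[1];print(n,q.round(1),np.arctan2(v[1],v[0])-np.pi/2)
th=.195;u=np.array([np.cos(th),np.sin(th)]);L=np.array([533.9,23.5])
for q in (a,b,e):print('lap x,y',((q[:,:2]-L)@u).round(1),((q[:,:2]-L)@[-u[1],u[0]]).round(1))
s=r.get_state();print(s['ee_pos'],'lap tcp',(s['ee_pos'][:2]-L)@u,(s['ee_pos'][:2]-L)@[-u[1],u[0]])
E
python3 m10.py
```

```text
bot [[511.8 133.9  99. ]
 [539.2  -4.5  99. ]] 0.1950323547572943
top [[511.8 132.8 104. ]
 [538.7  -0.9 104. ]] 0.19797504683874823
plate [[493.9 117.9 102. ]
 [518.8  -2.7 102. ]] 0.20352536631079587
lap x,y [-0.3 -0.3] [112.6 -28.5]
lap x,y [-0.5 -0.1] [111.5 -24.9]
lap x,y [-20.9 -19.9] [100.3 -22.7]
[455.51463199   9.3864509   81.47715396] lap tcp -79.63451611755936 1.342396701957126
```

The trim edge from the wrist view lies within 0.5 mm of the top-camera estimate. The ticked edge is 20 mm in front of it, at yaw +0.008 and centred in y to about 1 mm. I lower to near contact.

Request:
move_arm(deltas=[0, 0, 0.003, 0.006, 0, 0, 0, 0.006, 0.006, 0, 0, 0, 0.006, 0.006, 0])

```text
t: 11.55
ee_pos: [455.3, 9.3, 75.4]
ee_rot: [0.995, 0.096, -0.006, 0.001]
force: [0.1, -0.2, -2.0]
finger_gap: 0.115
```

```bash
python3 g.py
```

```text
t 11.55 pos [455.3   9.3  75.4] yaw 0.192 tilt [-0.0115 -0.0028 -0.9999] F [ 0.1 -0.2 -2. ] gap 0.115 j [ 0.42  0.19 -0.56  1.96  0.12  1.03 -0.  ]
```

Request:
move_arm(deltas=[0.006, 0, 0, 0, 0, 0.014, 0, 0, 0, 0, 0.022, 0, 0, 0, 0, 0.028, 0, 0, 0, 0, 0.028, 0, 0, 0, 0])

```text
t: 12.18
ee_pos: [483.2, 14.9, 75.0]
ee_rot: [0.995, 0.096, -0.006, 0.001]
force: [-0.7, -0.1, -2.7]
finger_gap: 0.114
```

```bash
python3 g.py; python3 - <<'E'
from bench import r
import cv2,pickle
p=r.camera_params('wrist');im,d=r.camera('wrist');cv2.imwrite('pics/w11.png',im[:,:,::-1]);pickle.dump((p,d),open('w11.pkl','wb'))
im,d=r.camera('scene');cv2.imwrite('pics/s11.png',cv2.resize(im[170:330,180:420,::-1],None,fx=3.3,fy=3.3,interpolation=cv2.INTER_CUBIC))
E
```

```text
t 12.175 pos [483.2  14.9  75. ] yaw 0.192 tilt [-0.0116 -0.0024 -0.9999] F [-0.7 -0.1 -2.7] gap 0.114 j [ 0.39  0.25 -0.56  1.89  0.15  1.05 -0.04]
```

View pics/w11.png

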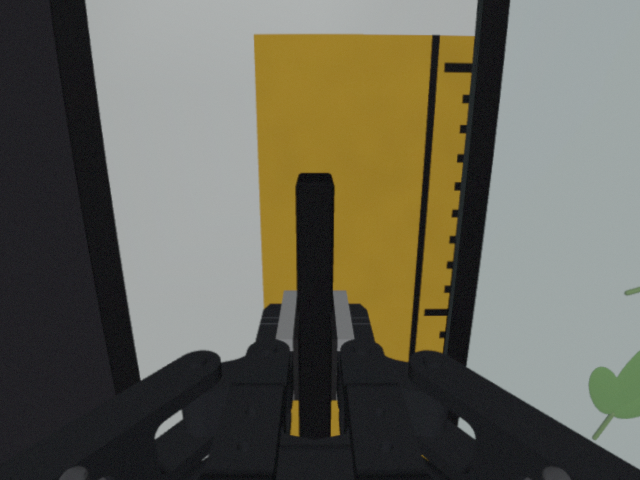

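View pics/s11.png

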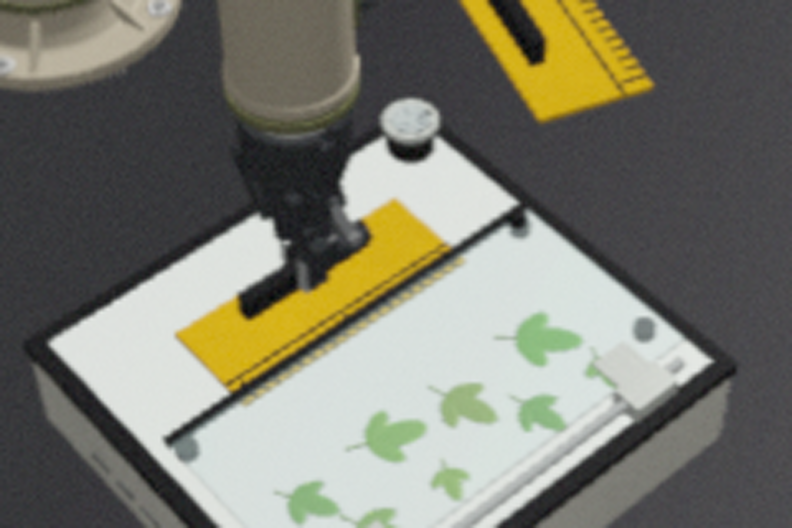

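The ticked edge has gone under the trim, with the ticks visible through the clear platen in the scene view and the black line still in front. There is no side force. I go on 17 mm.

Request:
move_arm(deltas=[0.005, 0, 0, 0, 0, 0.011, 0, 0, 0, 0, 0.017, 0, 0, 0, 0, 0.0175, 0, 0, 0, 0])

```text
t: 12.78
ee_pos: [500.4, 18.2, 74.7]
ee_rot: [0.995, 0.096, -0.006, 0.001]
force: [0.0, -0.1, -1.7]
finger_gap: 0.118
```

```bash
python3 g.py; python3 - <<'E'
from bench import r
import cv2,pickle
p=r.camera_params('wrist');im,d=r.camera('wrist');cv2.imwrite('pics/w12.png',im[:,:,::-1]);pickle.dump((p,d),open('w12.pkl','wb'))
E
```

```text
t 12.775 pos [500.4  18.2  74.7] yaw 0.192 tilt [-0.0116 -0.0023 -0.9999] F [ 0.  -0.1 -1.7] gap 0.118 j [ 0.37  0.29 -0.55  1.85  0.17  1.06 -0.05]
```

View pics/w12.png

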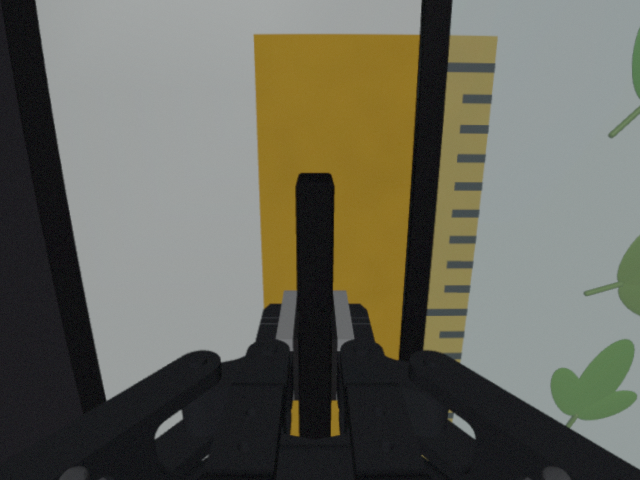

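The black line is now hidden beneath the trim (px (430,100) to (410,330)) and the ticks are all visible behind it. Depth is about 25 mm. Now I press down gently in small steps.

Request:
move_arm(deltas=[0, 0, 0.001, 0, 0, 0, 0, 0.002, 0, 0, 0, 0, 0.002, 0, 0])

```text
t: 13.2
ee_pos: [500.4, 18.0, 73.2]
ee_rot: [0.995, 0.096, -0.006, 0.001]
force: [-3.4, -2.1, 5.7]
finger_gap: 0.117
```

```bash
python3 g.py
```

```text
t 13.2 pos [500.4  18.   73.2] yaw 0.192 tilt [-0.0111 -0.0027 -0.9999] F [-3.4 -2.1  5.7] gap 0.117 j [ 0.37  0.29 -0.55  1.85  0.18  1.06 -0.05]
```

Request:
move_arm(deltas=[0, 0, 0.0012, 0, 0, 0, 0, 0.0012, 0, 0, 0, 0, 0.0012, 0, 0])

```text
t: 13.58
ee_pos: [500.5, 18.0, 73.1]
ee_rot: [0.995, 0.096, -0.005, 0.001]
force: [-5.6, -0.5, 10.1]
finger_gap: 0.117
```

```bash
python3 g.py; python3 g.py|cut -c1-20; python3 - <<'E'
from bench import r
import cv2,pickle
p=r.camera_params('wrist');im,d=r.camera('wrist');cv2.imwrite('pics/w13.png',im[:,:,::-1]);pickle.dump((p,d),open('w13.pkl','wb'))
im,d=r.camera('scene');cv2.imwrite('pics/s13.png',cv2.resize(im[170:330,180:420,::-1],None,fx=3.3,fy=3.3,interpolation=cv2.INTER_CUBIC))
s=r.get_state();print(s['force'],s['torque'],s['t'])
E
```

```text
t 13.575 pos [500.5  18.   73.1] yaw 0.192 tilt [-0.0104 -0.0032 -0.9999] F [-5.6 -0.5 10.1] gap 0.117 j [ 0.37  0.29 -0.55  1.85  0.18  1.06 -0.06]
t 13.575 pos [500.5 
[-5.13649585 -2.45397826 10.43080621] [0.30154323 0.92435337 0.14650428] 13.675
```

View pics/w13.png

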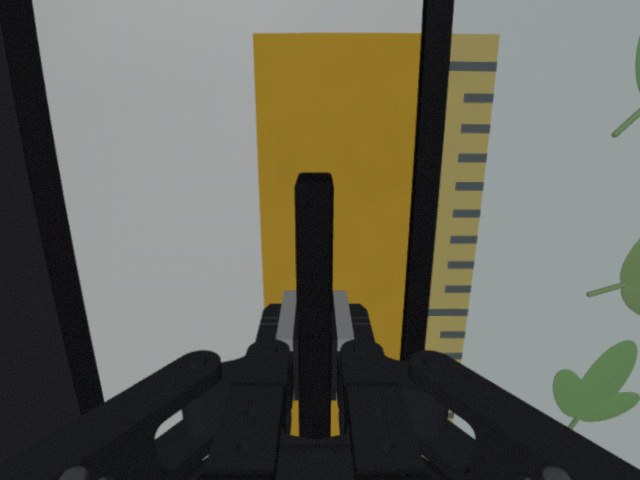

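View pics/s13.png

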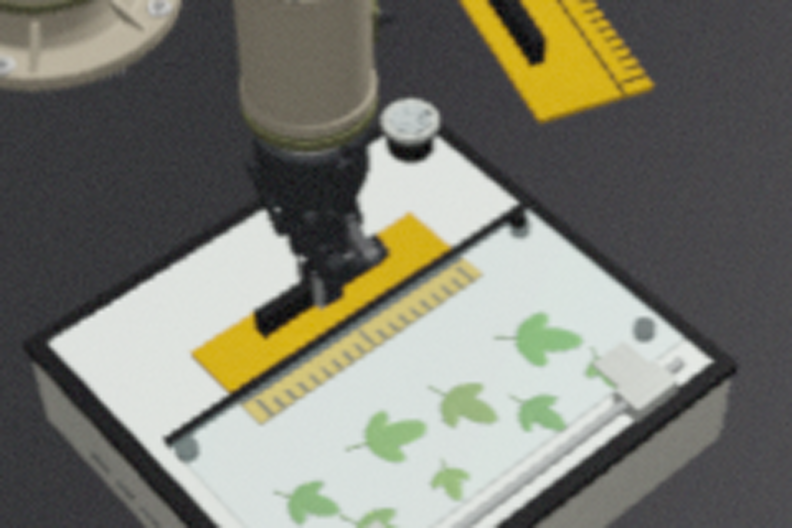

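```bash
python3 - <<'E'
import pickle;from h import *
from bench import r
p,d=pickle.load(open('w13.pkl','rb'))
th=.195;u=np.array([np.cos(th),np.sin(th)]);L=np.array([533.9,23.5])
for n,uv,z in(('trim',[(425,0),(402,355)],102),('edge',[(498,36),(462,352)],94),('backcorner',[(254,35)],94)):
    q=px2w(p,uv,z);print(n,((q[:,:2]-L)@u).round(1),((q[:,:2]-L)@[-u[1],u[0]]).round(1))
R=cv2.Rodrigues(p['rvec'])[0];k,kd=K(p)
uu,vv=np.meshgrid(np.r_[262:290:3,340:405:4],np.arange(45,290,5));uv=np.stack([uu,vv],-1).reshape(-1,1,2).astype(float)
n=cv2.undistortPoints(uv,k,kd).reshape(-1,2);z=d[vv,uu].ravel();P=(np.c_[n*z[:,None],z]-p['tvec'])@R
A=np.c_[P[:,:2]-P[:,:2].mean(0),np.ones(len(P))];c=np.linalg.lstsq(A,P[:,2],rcond=None)[0];print('plate top plane slope',c,'rms',np.std(P[:,2]-A@c))
E
```

```text
trim [-0.7 -0.5] [108.2 -14.4]
edge [25.8 26. ] [ 99.6 -18.5]
backcorner [-53.6] [99.7]
plate top plane slope [-1.05747710e-02  1.21314709e-02  9.50097271e+01] rms 7.894511466208871
```

```bash
python3 - <<'E'
import pickle;from h import *
from bench import r
p,d=pickle.load(open('w13.pkl','rb'))
R=cv2.Rodrigues(p['rvec'])[0];k,kd=K(p)
def plane(u0,u1,v0,v1,zc):
    uu,vv=np.meshgrid(np.arange(u0,u1,2),np.arange(v0,v1,2));uv=np.stack([uu,vv],-1).reshape(-1,1,2).astype(float)
    n=cv2.undistortPoints(uv,k,kd).reshape(-1,2);z=d[vv,uu].ravel();P=(np.c_[n*z[:,None],z]-p['tvec'])@R
    P=P[abs(P[:,2]-zc)<5];A=np.c_[P[:,:2]-P[:,:2].mean(0),np.ones(len(P))];c=np.linalg.lstsq(A,P[:,2],rcond=None)[0];print(len(P),c.round(4),np.std(P[:,2]-A@c).round(2))
plane(265,400,45,165,94);plane(80,240,20,250,90)
s=r.get_state();print(s['force'],s['t'])
E
```

```text
4055 [-4.00000e-04 -2.00000e-04  9.45522e+01] 0.65
9163 [-0.00000e+00 -4.00000e-04  9.06124e+01] 0.64
[-5.13649585 -2.45397826 10.43080621] 13.675
```

The plate top is 3.94 mm above the glass with slopes under 0.001, so it lies flat. The ticked edge is 26 mm in, square and midway, and the press is about 12 N. I hand in.

```bash
python3 -c "
from bench import r
print(r.hand_in());s=r.get_state();print(s['t'],s['force'],s['finger_gap'])"
```

```text
the job is handed in; nothing more can be done
None
the job is handed in; nothing more can be done
```

I gripped the smaller yellow plate by its rib, slid its ticked edge under the middle of the platen's front edge, and handed the job in at about 13.7 s. At hand-in the arm was still holding the plate and pressing it down; no verdict was reported.

Last checks before hand-in:

| Check | Measured | Required |
|---|---|---|
| Ticked corners inside the platen edge | about 26 mm at both ends (black line hidden under the trim) | 18 mm or more |
| Squareness | within about 0.01 rad | under 0.10 rad |
| Off midway | within about 1 mm | under 30 mm |
| Flat on the glass | plate top 3.9 mm above the glass, slope under 0.001 rad | tilt under 0.03 rad |
| Press on the glass | about 12 N (wrist reading 10.4 N plus the plate's weight) | 4 to 40 N |

- **Other objects:** In the last pictures the platen trim stood where it had been at the start, which suggests the platen was not lifted. The loupe looked undisturbed. I did not check the tray, jar and dishes again; the arm passed well clear of them.
- **Missed grasps:** The first two grasps closed above the rib without moving the plate. The real fingertips ended about 27 mm above the reported TCP, which disagrees with the description. I measured this offset with the wrist depth image and corrected for it.
- **Leftover readings:** The tool kept a tilt of about 0.011 rad and a side force of about 5 N while pressing. I could not read the state after hand-in.

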